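Find the full screw box, weigh the board down, lay the straightedge

TASK

Lift the three screw boxes on the plywood sheet in turn, left, middle, then right, each over 5 cm and for a moment, putting each back in its place before the next, to find the full one; stand that one on the middle of the board as a weight (the last may go straight there) and leave the other two in place. Then lay the straightedge on the bench flush along the board's edge nearest you, about centred, without shifting the board; set all down gently, let go, and leave the other things alone.

Things in the scene. Friction and masses are not known exactly. Their poses are not given: they have to be found in the camera images.
- box_left: Closed cardboard box, one of three alike in a row on the sheet, 90 (its x, pointing roughly away from the robot) x 52 (y) x 62 mm high; origin: centre of underside, z up; 50 mm or more clear to the next. One of the three is full (0.65 to 0.95 kg), two nearly empty (about 0.2 kg); which is random and cannot be seen. Contents do not shift. This is the left one seen from the robot (largest y).
- box_middle: Closed cardboard box, one of three alike in a row on the sheet, 90 (its x, pointing roughly away from the robot) x 52 (y) x 62 mm high; origin: centre of underside, z up; 50 mm or more clear to the next. One of the three is full (0.65 to 0.95 kg), two nearly empty (about 0.2 kg); which is random and cannot be seen. Contents do not shift. This is the middle one.
- box_right: Closed cardboard box, one of three alike in a row on the sheet, 90 (its x, pointing roughly away from the robot) x 52 (y) x 62 mm high; origin: centre of underside, z up; 50 mm or more clear to the next. One of the three is full (0.65 to 0.95 kg), two nearly empty (about 0.2 kg); which is random and cannot be seen. Contents do not shift. This is the right one seen from the robot (smallest y).
- sheet: Plywood sheet fixed flat on the bench, 200 (its x) x 370 (its y) x 9 mm thick; origin at the centre of its underside, so its top, on which the boxes stand, is 9 mm above the bench.
- board: Loose hardwood board lying flat on the bench, 160 (its x) x 200 (its y) x 20 mm thick, about 0.4 kg; origin at the centre of its underside, z up. Its -x edge (200 mm long, 80 mm from the origin) is the one nearest the robot. It slides if pushed with more than a few newtons; less easily with the full box on it.
- straightedge: Aluminium bar 180 (its x) x 30 (y) x 20 mm high with a dark wooden grip centred on top, 80 (x) x 18 mm (y), from 20 to 66 mm above the underside; 0.35 kg. Origin: centre of underside. Either long face (15 mm either side of the centre line) may go to the board. Starts right of the board, pointing roughly away from the robot. Fingers on the grip can stay above the 20 mm board.
- straightedge_end_a (a point): Point on the straightedge's centre line, 85 mm from its middle towards its +x end, 10 mm above its underside.
- straightedge_end_b (a point): The same 85 mm towards its -x end.
- glue_bottle: A bystander, to be left where it is: white glue bottle, 52 mm diameter, 120 mm tall, between sheet and board, farther off; origin under its centre.
- offcut: A bystander, to be left where it is: pale wood offcut 100 x 45 x 45 mm, far right; origin under its centre.
- tape_measure: A bystander, to be left where it is: black tape measure 68 x 36 x 62 mm high, near the robot, between sheet and board; origin under its centre.
- hammer: A bystander, to be left where it is: hammer lying beyond the boxes, up to 330 mm long, under 50 mm high.
- bench_brush: A bystander, to be left where it is: brush lying beyond the board, up to 300 mm long, under 70 mm high.
- wax_tin: A bystander, to be left where it is: steel tin, 80 mm diameter, 60 mm tall, near the robot on the right; origin under its centre.
Mind the look-alikes: they are no part of the job. What is shaped like the box_middle but green is not meant.

How it is judged:
By the outcome, as a careful person would: the job done as asked, in the order asked, and still so for the second after the job is handed in, with the robot touching nothing.
It also fails if it takes over 72 s, if anything falls off the work surface, if the arm or the gripper's body presses on something with over 40 N, if the wrist force passes 120 N, or if a joint passes its speed limit or range.

ROBOT

A 7-joint arm with a two-finger parallel gripper is mounted at the origin on the work surface. World frame = base frame: x ahead of the robot, y to its left, z up, the work surface at z = 0. Lengths are in mm, angles in rad, forces in N, time in s.
With the tool pointing down it reaches from about 375 to 925 mm from the base axis. Payload 3.1 kg.
Tool frame: the origin (TCP) lies midway between the tips of the shut fingers; the grasp point (between the pads) lies 19 mm behind it; z points along the fingers, y is the direction in which the jaws open and shut (so a half turn about z gives the same grasp; the last joint's range is limited). The gripper opens to 85 mm and grips with 20 to 120 N. Pads are 22 mm wide; open, the fingers measure 114 mm over their backs; the gripper's body (76 mm by 85 mm) begins 54 mm behind the grasp point. The pads swing forward as they close: fully open they stand 13 mm farther back than shut.
Start: joints at [1.048, 0.383, 0.044, 1.598, -0.018, 1.161, -0.05], TCP at [267.909, -592.223, 231.269] pointing down, gripper open.
Joint ranges: [-2.61, 2.61], [-0.41, 2.15], [-1.48, 1.57], [0, 2.5], [-1.57, 4.71], [0.05, 1.97], [-2.85, 2.85]. Speed limits (rad/s): [2.79, 2.79, 3.14, 3.14, 3.14, 3.14, 3.14].

INTERFACE

Orientations are given as a unit quaternion [x, y, z, w].
In Python, from bench import bot gives the robot as it stands. The module is installed in compiled form; this text tells all that it offers. Calls block until the motion is done:
- bot.move_pose(position, orientation): joint-space move of the TCP to a pose.
- bot.servo_line(position, max_speed=150, frame=None): straight line of the TCP; frame=None keeps the orientation; max_speed is the mean speed in mm/s.
- bot.movej(angles): joint-space move.
- bot.move_gripper(opening): opening from 0.0 (shut) to 1.0 (fully open); the grip force is fixed at half the most; returns when the fingers have stopped.
- bot.sleep(seconds).
- bot.ik(position, orientation): joint angles nearest the present ones, or None.
- bot.snapshot(name): name is "scene" or "side" or "wrist"; returns the picture (420x560x3 uint8, blue, green, red); there is no depth.
- bot.camera_info(name): a dict with "K" (3x3 intrinsics, pixels), "R" (3x3) and "t" (3): a world point X has camera coordinates R X + t. Camera axes: x right, y down, z forward; pixel columns grow to the right and rows downward; lengths in mm; the calibration is good to about 2 mm. A picture is of the moment at which its call begins: read the wrist's pose just before it. camera_info takes no time and is no camera call; for the wrist camera it gives the pose at the moment of the call.
A pose or a line that the arm cannot do raises bot.Unreachable and nothing moves.
- bot.hand_in(): hands the job in, once; it reports no verdict.
Readings, each from a call of its own:
- bot.read_clock(): time.
- bot.read_joint_pos(): joint angles.
- bot.read_dq(): joint speeds.
- bot.read_joint_efforts(): joint torques, N m.
- bot.read_ee_pos(): TCP position.
- bot.read_eef_rot(): TCP orientation.
- bot.read_contact_force(): force on the tool from outside, world axes, zero at the start.
- bot.read_wrist_torque(): the same for the moment, N m.
- bot.read_finger_gap(): opening from 0.0 (shut) to 1.0 (fully open).
Only numpy, scipy, OpenCV 4.12 (cv2) and the standard library are available. Lean on these libraries where they do the work, as an engineer would, in place of code of your own. Each camera call takes 0.05 s, during which the arm holds its last target.

## Working session

There is one attempt and no reset: what is moved stays moved. The work goes in short steps, each a Python script; the robot and the scene stay as the last script left them, time stands still between calls to the robot, and variables do not carry over. Pictures are saved under pics/ and viewed, and the job is handed in when it is done.

```bash
mkdir -p pics; ls; python3 - <<'E'
from bench import bot
import cv2
print(bot.read_clock())
for n in ("scene","side","wrist"):
    i=bot.camera_info(n); print(n,i["K"],i["R"],i["t"])
    cv2.imwrite(f"pics/{n}0.png",bot.snapshot(n))
print(bot.read_clock(),bot.read_ee_pos(),bot.read_eef_rot(),bot.read_finger_gap())
E
```

```text
pics
0.0
scene [[391.91374464   0.         274.88128236]
 [  0.         391.91374464 213.5255032 ]
 [  0.           0.           1.        ]] [[-0.13231495  0.99119637  0.00474361]
 [ 0.72991117  0.10067153 -0.67608796]
 [-0.67061348 -0.08599413 -0.73680565]] [  82.06878319 -366.03786066 1513.48070919]
side [[461.76830644   0.         278.53700898]
 [  0.         461.76830644 217.88747353]
 [  0.           0.           1.        ]] [[-0.9699525  -0.24297329 -0.01249495]
 [-0.11378184  0.49841543 -0.85943921]
 [ 0.21504844 -0.83219351 -0.51108525]] [ 473.21336174  114.69918919 1040.95298254]
wrist [[294.96985042   0.         285.15797879]
 [  0.         294.96985042 208.01003855]
 [  0.           0.           1.        ]] [[ 0.41255516 -0.91092889 -0.00260586]
 [-0.86065767 -0.39072159  0.32650422]
 [-0.29844029 -0.13245824 -0.94519215]] [-647.99722428  -42.11703525  380.64109205]
0.15 [ 267.57858357 -591.5802042   230.19917935] [ 9.77522324e-01  2.10829508e-01 -2.67386036e-04 -9.76096534e-04] 0.9996368773443786
```

View pics/scene0.png

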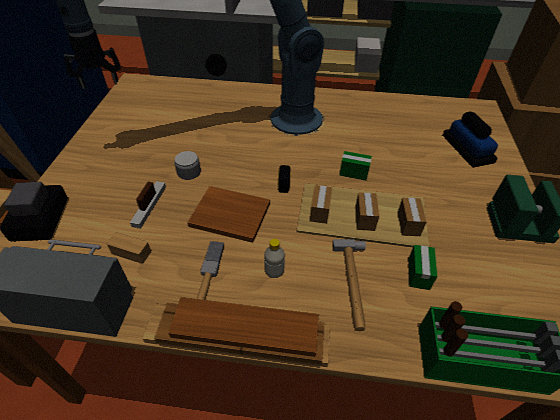

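View pics/side0.png

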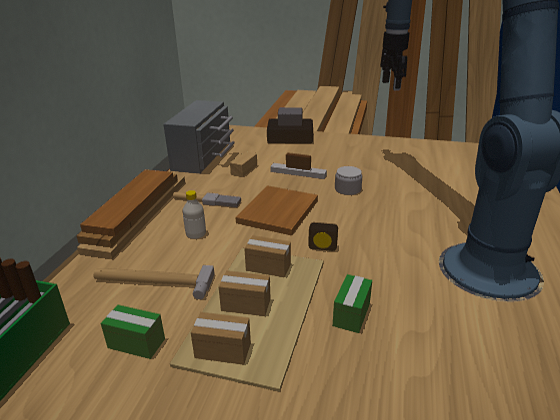

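View pics/wrist0.png

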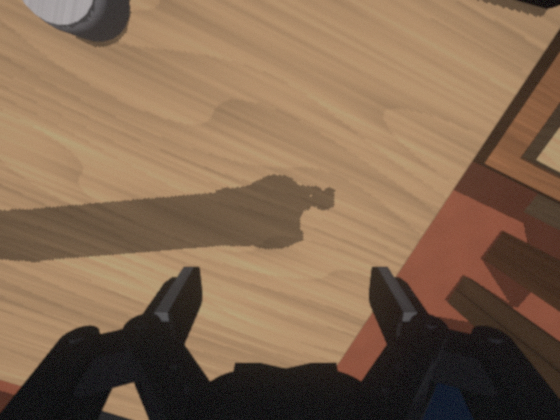

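The scene picture shows, as seen from the far side, the three boxes at about (412,216) left, (368,210) middle and (320,203) right. The board is at (230,213) and the straightedge at (148,204). The two green boxes are look-alikes. I'll crop and enlarge to measure corners.

```bash
cat > h.py <<'E'
from bench import bot
import numpy as np, cv2
from scipy.optimize import least_squares
def ray(info,uv,z):
    K,R,t=[np.array(info[k],float) for k in("K","R","t")]
    d=R.T@np.linalg.inv(K)@np.array([uv[0],uv[1],1.]); c=-R.T@t
    return c+d*(z-c[2])/d[2]
def proj(info,X):
    K,R,t=[np.array(info[k],float) for k in("K","R","t")]
    p=(K@(R@np.asarray(X,float).T+t[:,None])).T
    return p[:,:2]/p[:,2:]
def fit(obs,model,x0):
    """obs: list of (info,uv(n,2)) with model points (n,3); solve x,y,yaw"""
    def r(p):
        c,s=np.cos(p[2]),np.sin(p[2]); o=[]
        for info,uv,m in obs:
            X=m.copy(); X[:,0]=c*m[:,0]-s*m[:,1]+p[0]; X[:,1]=s*m[:,0]+c*m[:,1]+p[1]
            o.append((proj(info,X)-uv).ravel())
        return np.concatenate(o)
    s=least_squares(r,x0,x_scale=[10,10,.1]); return s.x,np.sqrt(np.mean(s.fun**2))
E
python3 - <<'E'
from h import *
i=bot.camera_info("scene")
for n,uv,z in [("L",(412,202),71),("M",(368,197),71),("R",(321,189),71),("board",(230,213),20),("se",(148,204),20),("tape",(285,170),62),("wax",(187,157),60),("glue",(275,243),120),("green",(355,158),62),("off",(130,243),45)]:
    print(n,ray(i,uv,z).round())
I=cv2.imread("pics/scene0.png")
cv2.imwrite("pics/s_a.png",cv2.resize(I[140:260,110:290],None,fx=4.4,fy=4.4,interpolation=cv2.INTER_CUBIC))
cv2.imwrite("pics/s_b.png",cv2.resize(I[140:260,280:460],None,fx=4.4,fy=4.4,interpolation=cv2.INTER_CUBIC))
E
```

```text
L [471. 373.  71.]
M [468. 249.  71.]
R [453. 114.  71.]
board [ 538. -144.   20.]
se [ 535. -395.   20.]
tape [374.  -1.  62.]
wax [ 352. -321.   60.]
glue [709.  12. 120.]
green [285. 214.  62.]
off [ 703. -378.   45.]
```

```bash
python3 - <<'E'
from h import *
from scipy.spatial.transform import Rotation as Ro
i=bot.camera_info("wrist");R=np.array(i["R"]);t=np.array(i["t"])
p=bot.read_ee_pos();q=bot.read_eef_rot();T=Ro.from_quat(q).as_matrix()
c=T.T@(-R.T@t-p); f=T.T@R[2]; print("cam in tool",c,"fwd",f, "right",T.T@R[0])
import itertools
for tgt in [(520,-260,10),(465,245,60)]:
  for a in [0,np.pi]:
    W=Ro.from_euler('z',a).as_matrix()@np.diag([1,-1,-1.]); 
    for z in(250,300,350,400):
      P=np.array([0,0,z])+0.; d=W@f; o=W@c
      k=(tgt[2]-(z+o[2]))/d[2]; P[:2]=np.array(tgt[:2])-(o+k*d)[:2]
      qq=Ro.from_matrix(W).as_quat(); print(tgt,a,P.round(),qq.round(3),bot.ik(P,qq))
E
```

```text
cam in tool [  84.77175013   -0.55657627 -141.82538532] fwd [-3.26382336e-01 -1.06958489e-04  9.45237832e-01] right [4.07906948e-04 9.99999885e-01 2.54001788e-04]
(520, -260, 10) 0 [ 567. -261.  250.] [1. 0. 0. 0.] [ 0.46194997  0.32436127 -0.12010097  1.637428    0.04127135  1.18227978
 -1.23838194]
(520, -260, 10) 0 [ 584. -261.  300.] [1. 0. 0. 0.] [ 0.45450748  0.32101237 -0.12570755  1.53730902  0.0412335   1.28586516
 -1.24723366]
(520, -260, 10) 0 [ 602. -261.  350.] [1. 0. 0. 0.] [ 0.44593432  0.32884077 -0.13089383  1.42558471  0.042863    1.38994672
 -1.25652995]
(520, -260, 10) 0 [ 619. -261.  400.] [1. 0. 0. 0.] [ 0.43589083  0.34821149 -0.13584484  1.30045961  0.04635647  1.49595978
 -1.26615716]
(520, -260, 10) 3.141592653589793 [ 473. -259.  250.] [0. 1. 0. 0.] [ 0.88836622  0.19640367 -0.51591817  1.82231003  0.10566836  1.14999872
  1.90823432]
(520, -260, 10) 3.141592653589793 [ 456. -259.  300.] [0. 1. 0. 0.] [ 0.89691282  0.11972018 -0.49138426  1.79461748  0.0595827   1.24185143
  1.96003916]
(520, -260, 10) 3.141592653589793 [ 438. -259.  350.] [0. 1. 0. 0.] [ 0
[... 710 characters left out ...]
0. 0. 0.] [ 0.29158962  0.3344193  -0.99886688  1.45811313  0.28032894  1.50042925
 -2.27207859]
(465, 245, 60) 3.141592653589793 [435. 246. 250.] [0. 1. 0. 0.] [ 0.56751858  0.3235132  -1.32632523  1.88769283  0.33821707  1.19332849
  0.69587913]
(465, 245, 60) 3.141592653589793 [418. 246. 300.] [0. 1. 0. 0.] [ 0.68177188  0.19183894 -1.39451009  1.85472121  0.19854152  1.25866711
  0.79957801]
(465, 245, 60) 3.141592653589793 [401. 246. 350.] [0. 1. 0. 0.] [ 0.8576104  -0.02593526 -1.43591607  1.8107095  -0.0264347   1.33445104
  0.99872656]
(465, 245, 60) 3.141592653589793 [383. 246. 400.] [0. 1. 0. 0.] [ 0.77352372 -0.18569765 -1.24332971  1.75834339 -0.17712539  1.44556998
  1.12866164]
```

View pics/s_a.png

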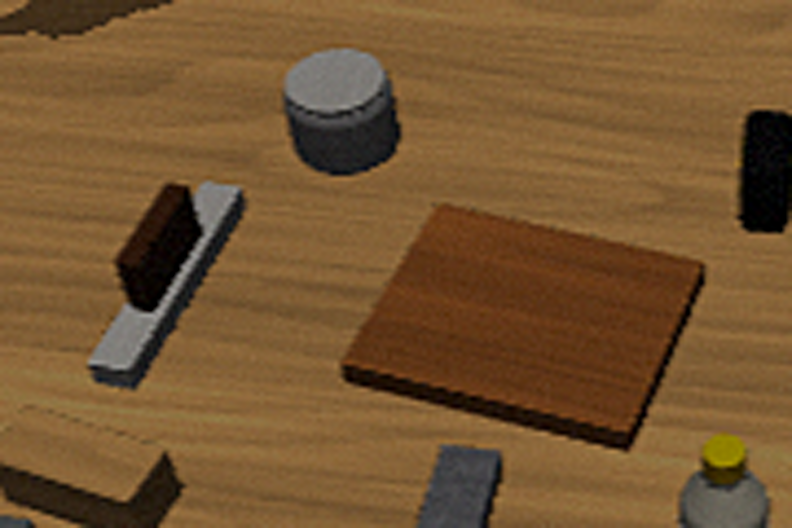

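View pics/s_b.png

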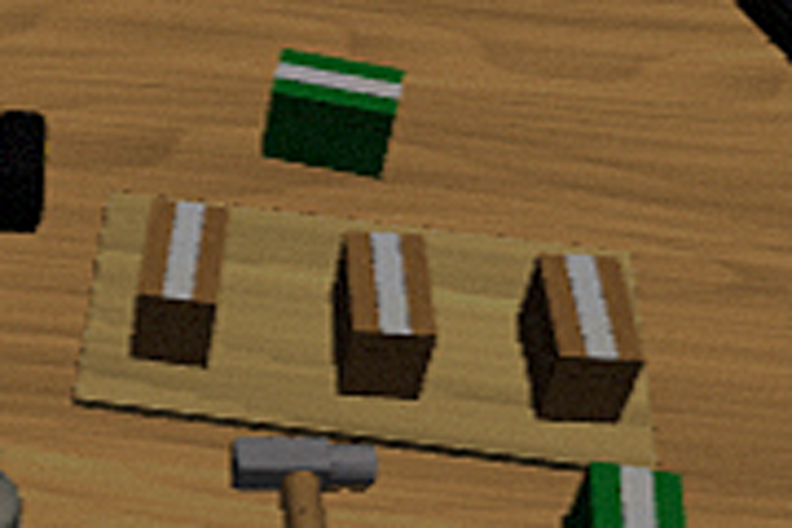

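Both crops are clear, and corners are measurable. Next I take two wrist views for accuracy.

```bash
python3 - <<'E'
from h import *
import pickle
D={}
bot.move_pose([584,-261,300],[1,0,0,0]); print(bot.read_clock(), np.abs(bot.read_dq()).max())
bot.sleep(.3)
D["b"]=bot.camera_info("wrist"); cv2.imwrite("pics/wb.png",bot.snapshot("wrist"))
bot.move_pose([512,244,300],[1,0,0,0]); print(bot.read_clock()); bot.sleep(.3)
D["x"]=bot.camera_info("wrist"); cv2.imwrite("pics/wx.png",bot.snapshot("wrist"))
pickle.dump(D,open("cam.pkl","wb")); print(bot.read_clock(),bot.read_contact_force(),bot.read_ee_pos())
E
```

```text
1.8417 0.00755417650811169
4.0417
4.3917 [ 0.08338967 -0.3172227   0.27128888] [512.25317692 243.56271626 299.9647723 ]
```

View pics/wb.png

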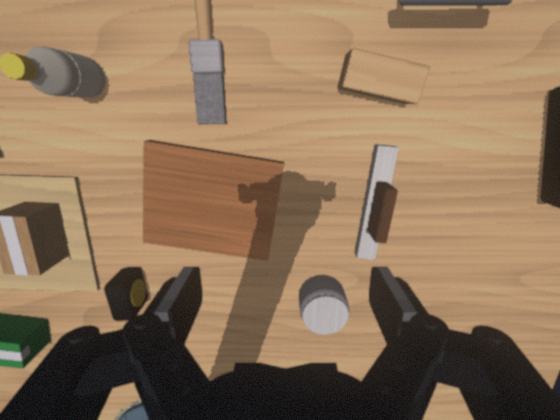

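View pics/wx.png

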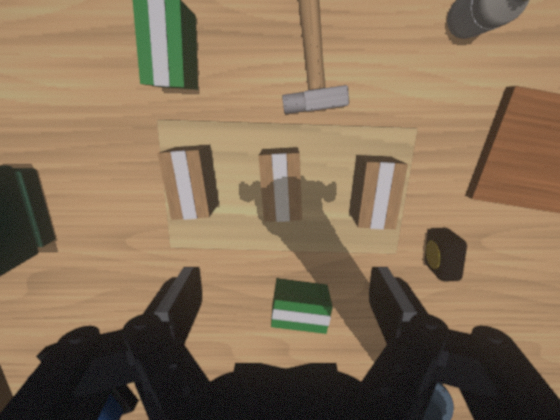

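Both views show everything. In the board view the board's corners are near (147,141), (284,162), (267,260) and (143,242). The straightedge runs from (386,147) to (367,257). In the box view the box tops sit near (186,185), (281,186) and (381,194). I'm enlarging them to read the corners.

```bash
python3 - <<'E'
import cv2
I=cv2.imread("pics/wx.png"); J=cv2.imread("pics/wb.png")
c=lambda I,x,y,w,h,n,s:cv2.imwrite(n,cv2.resize(I[y:y+h,x:x+w],None,fx=s,fy=s,interpolation=cv2.INTER_CUBIC))
c(I,155,140,130,95,"pics/c1.png",6); c(I,300,140,130,95,"pics/c2.png",6)
c(J,130,130,160,140,"pics/c3.png",4); c(J,340,135,75,130,"pics/c4.png",4.5)
E
```

```text
(no output)
```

View pics/c1.png

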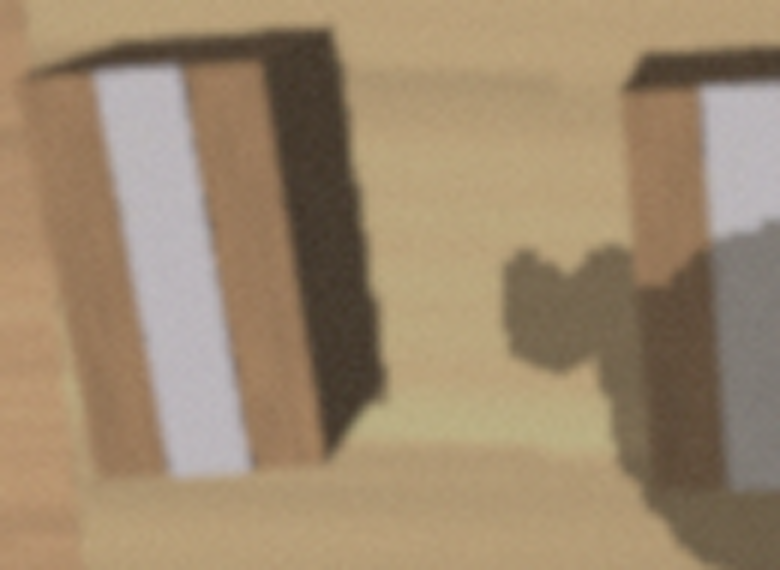

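View pics/c2.png

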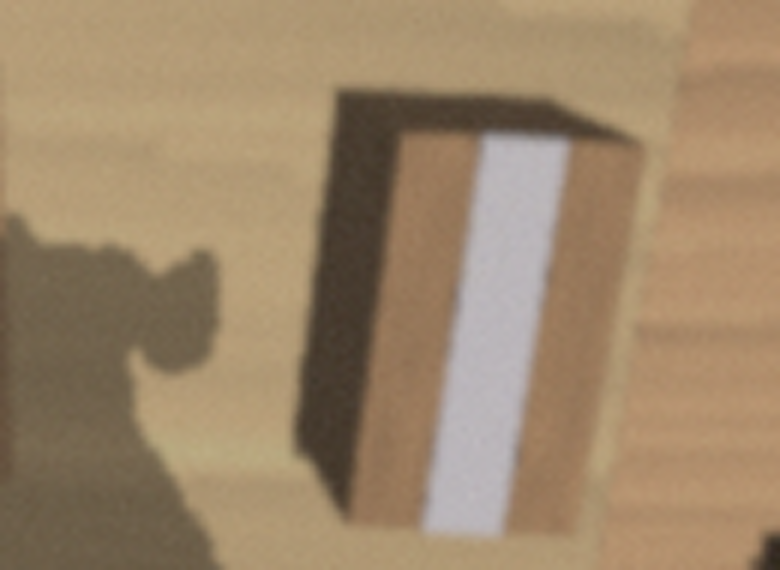

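View pics/c3.png

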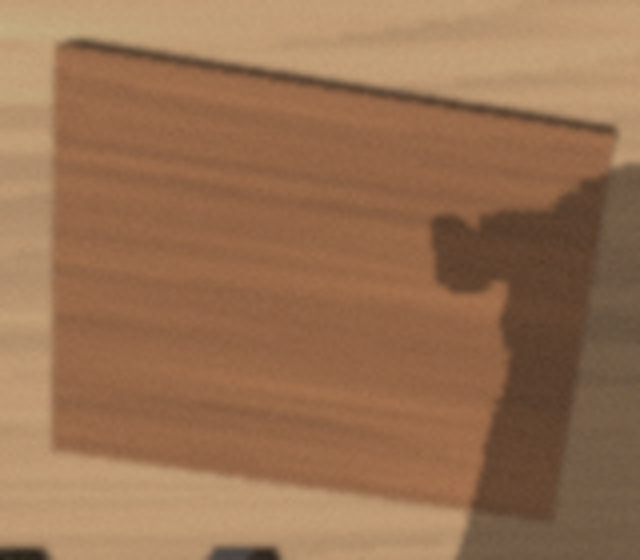

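View pics/c4.png

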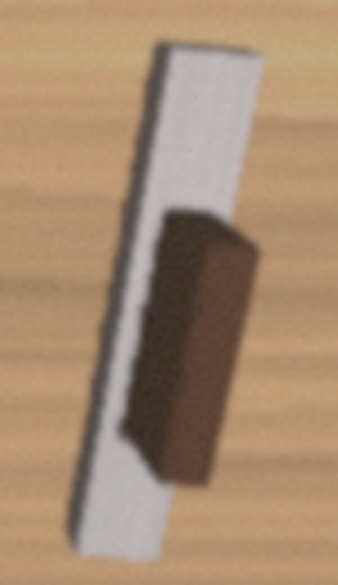

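```bash
python3 - <<'E'
import cv2
I=cv2.imread("pics/wx.png")
cv2.imwrite("pics/c5.png",cv2.resize(cv2.convertScaleAbs(I[140:235,235:325],alpha=1.6),None,fx=6,fy=6,interpolation=cv2.INTER_CUBIC))
E
cat > fit1.py <<'E'
from h import *
import pickle
D=pickle.load(open("cam.pkl","rb")); S=bot.camera_info("scene")
def px(L,x0,y0,s): return np.array([[x0+(a+.5)/s-.5,y0+(b+.5)/s-.5] for a,b in L])
def rect(lx,ly,z): return np.array([[lx/2,ly/2,z],[lx/2,-ly/2,z],[-lx/2,-ly/2,z],[-lx/2,ly/2,z]],float)
# order: far-left, far-right, near-right, near-left
bx=rect(90,52,71); bd=rect(160,200,20); se=rect(180,30,20)
W={"L":(D["x"],px([(30,75),(265,62),(322,463),(97,476)],155,140,6),bx),
"R":(D["x"],px([(400,130),(642,143),(575,535),(350,522)],300,140,6),bx),
"board":(D["b"],px([(55,45),(613,132),(551,520),(53,450)],130,130,4),bd),
"se":(D["b"],px([(163,46),(262,54),(158,556),(78,553)],340,135,4.5),se)}
# scene: image left = -y ; far from robot = image bottom
C={"L":(S,px([(642,360),(556,355),(540,255),(627,252)],280,140,4.4),bx),
"M":(S,px([(436,333),(345,328),(343,232),(423,233)],280,140,4.4),bx),
"R":(S,px([(216,302),(137,296),(152,200),(228,207)],280,140,4.4),bx),
"board":(S,px([(632,436),(345,368),(437,205),(704,265)],110,140,4.4),bd),
"se":(S,px([(128,370),(90,363),(203,183),(243,187)],110,140,4.4),se)}
E
python3 - <<'E'
from fit1 import *
x0={"L":(471,373,0),"M":(468,249,0),"R":(453,114,0),"board":(538,-144,0),"se":(535,-395,0)}
for n in x0:
    for nm,s in(("w",W),("s",C)):
        if n in s:
            p,e=fit([s[n]],None,x0[n]); print(n,nm,p.round(3),round(e,2))
E
```

```text
L w [4.99444e+02 3.74460e+02 4.30000e-02] 0.69
L s [4.97138e+02 3.75300e+02 2.00000e-02] 0.69
M s [4.93429e+02 2.47059e+02 3.40000e-02] 0.52
R w [ 4.84959e+02  1.17844e+02 -4.20000e-02] 0.36
R s [ 4.83844e+02  1.16004e+02 -3.70000e-02] 0.34
board w [ 5.28176e+02 -1.47466e+02 -1.59000e-01] 0.59
board s [ 5.29879e+02 -1.46070e+02 -1.53000e-01] 0.41
se w [ 5.26063e+02 -3.97633e+02 -7.70000e-02] 0.53
se s [ 5.24134e+02 -3.98889e+02 -9.00000e-02] 0.35
```

View pics/c5.png

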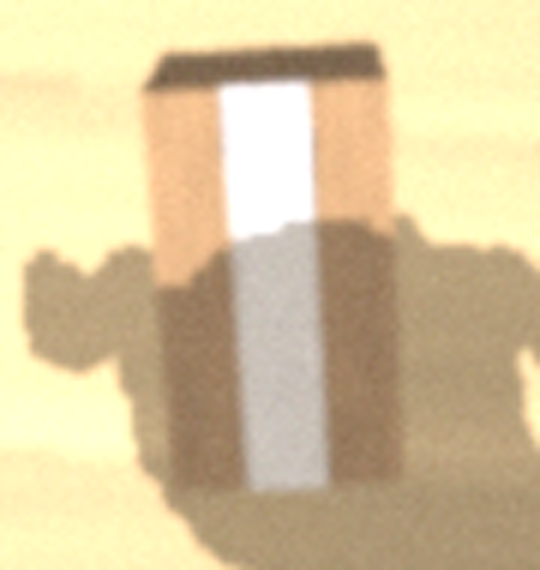

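```bash
cat >> fit1.py <<'E'
W["M"]=(D["x"],px([(145,90),(388,80),(403,482),(172,490)],235,140,6),bx)
X0={"L":(499,374,0),"M":(493,247,0),"R":(484,117,0),"board":(529,-147,-.15),"se":(525,-398,-.08)}
def pose(n): return fit([W[n],C[n]],None,X0[n])
E
cat >> h.py <<'E'
from scipy.spatial.transform import Rotation as Ro
def Q(yaw): return Ro.from_matrix(Ro.from_euler('z',yaw).as_matrix()@np.diag([1,-1,-1.])).as_quat()
def F(n=10):
    v=[]
    for _ in range(n): v.append(bot.read_contact_force()); bot.sleep(.02)
    return np.mean(v,0)
E
python3 - <<'E'
from fit1 import *
P={}
for n in X0:
    p,e=pose(n); pw,ew=fit([W[n]],None,X0[n]); P[n]=p; print(n,p.round(3),round(e,2),pw.round(3))
    print("   ik",[None if bot.ik([p[0],p[1],z],Q(p[2])) is None else bot.ik([p[0],p[1],z],Q(p[2])).round(2) for z in (22,100)])
pickle.dump(P,open("P.pkl","wb"))
E
```

```text
L [4.99211e+02 3.74573e+02 3.90000e-02] 0.77 [4.99444e+02 3.74460e+02 4.30000e-02]
   ik [array([-0.35,  0.64, -0.46,  1.77,  0.37,  0.82, -2.52]), array([-0.31,  0.53, -0.51,  1.74,  0.31,  0.95, -2.47])]
M [4.95417e+02 2.49218e+02 4.20000e-02] 0.69 [4.95690e+02 2.49728e+02 4.30000e-02]
   ik [array([-0.19,  0.52, -0.42,  1.95,  0.31,  0.73, -2.32]), array([-0.15,  0.41, -0.47,  1.91,  0.23,  0.87, -2.26])]
R [ 4.84809e+02  1.17507e+02 -4.10000e-02] 0.48 [ 4.84959e+02  1.17844e+02 -4.20000e-02]
   ik [array([ 0.01,  0.44, -0.37,  2.08,  0.25,  0.67, -2.14]), array([ 0.04,  0.3 , -0.41,  2.05,  0.16,  0.82, -2.07])]
board [ 5.28358e+02 -1.47238e+02 -1.58000e-01] 0.59 [ 5.28176e+02 -1.47466e+02 -1.59000e-01]
   ik [array([ 0.42,  0.49, -0.26,  1.97,  0.19,  0.71, -1.69]), array([ 0.42,  0.37, -0.26,  1.94,  0.12,  0.85, -1.63])]
se [ 5.25840e+02 -3.97792e+02 -7.90000e-02] 0.54 [ 5.26063e+02 -3.97633e+02 -7.70000e-02]
   ik [array([ 0.67,  0.64, -0.12,  1.69,  0.1 ,  0.81, -1.14]), array([ 0.65,  0.54, -0.09,  1.67,  0.05,  0.94, -1.11])]
```

The two cameras agree to about 2 mm, so I lift the left box.

```bash
cat >> h.py <<'E'
import pickle
def lift(n,P,zg=22,up=80,back=True):
    x,y,a=P[n]; q=Q(a)
    bot.move_pose([x,y,zg+80],q)
    bot.servo_line([x,y,zg],130); e=bot.read_ee_pos(); print(n,"at",e.round(1),"F",F(3).round(2))
    bot.move_gripper(0.0); g=bot.read_finger_gap(); print("gap",round(g,3),"F",F(3).round(2))
    bot.servo_line([x,y,zg+up],130); bot.sleep(.3); f=F(8); g=bot.read_finger_gap()
    print("LIFT F",f.round(2),"gap",round(g,3),"z",bot.read_ee_pos()[2].round(1),"t",round(bot.read_clock(),2))
    if back:
        bot.servo_line([x,y,zg+10],130); bot.servo_line([x,y,zg+.3],25); print("down F",F(3).round(2))
        bot.move_gripper(1.0); bot.servo_line([x,y,zg+80],150)
    print("t",bot.read_clock(),"Ffree",F(3).round(2))
    return f
E
python3 - <<'E'
from h import *
P=pickle.load(open("P.pkl","rb")); lift("L",P)
cv2.imwrite("pics/sd1.png",bot.snapshot("side"))
E
```

```text
L at [499.9 375.   22.8] F [ 0.3  -0.03  0.19]
gap 0.607 F [0.74 0.87 3.93]
LIFT F [ 0.13 -0.02 -1.82] gap 0.603 z 101.6 t 7.81
down F [-0.21 -1.1   3.72]
t 10.2167 Ffree [-0.5  -0.07 -0.32]
```

View pics/sd1.png

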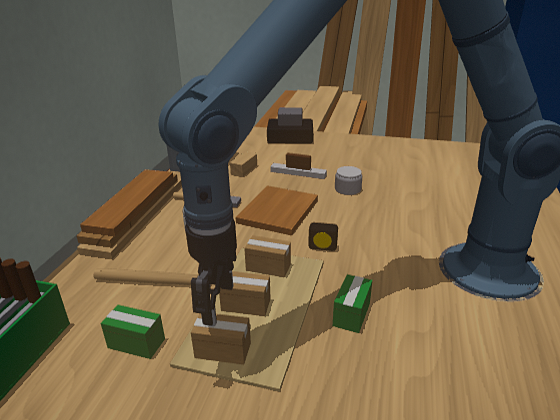

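The side view shows the left box back upright in its place at (222,338). It weighs about 1.8 N, so it is nearly empty. Next is the middle box.

```bash
python3 - <<'E'
from h import *
P=pickle.load(open("P.pkl","rb"))
f=lift("M",P)
E
```

```text
M at [495.8 250.2  22.4] F [ 0.05 -0.31  0.71]
gap 0.603 F [ 0.19 -0.5   4.48]
LIFT F [ 0.19  0.1  -1.85] gap 0.603 z 101.6 t 13.36
down F [-1.33 -1.09  4.5 ]
t 15.7667 Ffree [-0.07 -0.27 -0.59]
```

```bash
python3 - <<'E'
from h import *
P=pickle.load(open("P.pkl","rb"))
f=lift("R",P,up=95,back=False)
assert f[2]<-5 , f
x,y,a=P["board"]; q=Q(a)
bot.move_pose([x,y,110],q); print("above",bot.read_ee_pos().round(1),bot.read_finger_gap(),bot.read_clock())
bot.servo_line([x,y,40],100); bot.sleep(.15); f0=F(5); print("f0",f0.round(2),bot.read_ee_pos().round(2))
z=36.
while z>29:
    bot.servo_line([x,y,z],20); f=F(2); print(z,(f-f0).round(2),bot.read_ee_pos()[2].round(2))
    if f[2]-f0[2]>1.5: break
    z-=.7
print("t",bot.read_clock())
E
```

```text
R at [485.3 118.5  22.4] F [-0.04 -0.06  0.66]
gap 0.598 F [-1.07 -1.41  6.37]
LIFT F [-0.03  0.03 -8.73] gap 0.603 z 116.7 t 19.0
t 19.0 Ffree [ 0.24 -0.25 -9.04]
above [ 528.4 -146.2  109.8] 0.6049208030865425 20.0917
f0 [ 0.05 -0.32 -8.64] [ 529.13 -147.51   40.88]
36.0 [-0.26  0.13  0.  ] 35.76
35.3 [ 0.39  0.1  -0.51] 35.28
34.599999999999994 [-0.07  0.5  -0.01] 34.55
33.89999999999999 [-1.45  0.58  1.69] 34.12
t 22.4083
```

```bash
python3 - <<'E'
from h import *
P=pickle.load(open("P.pkl","rb"))
x,y,a=P["board"]; q=Q(a)
bot.servo_line([x,y,33.4],20); print(F(3).round(2))
bot.move_gripper(1.0); print("gap",bot.read_finger_gap())
bot.servo_line([x,y,115],130)
bot.move_pose([490,-135,230],Q(0)); bot.sleep(.3)
i=bot.camera_info("wrist"); cv2.imwrite("pics/wb2.png",bot.snapshot("wrist"))
pickle.dump(i,open("cam2.pkl","wb")); cv2.imwrite("pics/sc2.png",bot.snapshot("scene")); print(bot.read_clock(),F(3).round(2))
E
```

```text
[-3.03  0.71 -0.35]
gap 1.0017148571002747
24.8833 [ 0.48 -0.28  0.42]
```

View pics/wb2.png

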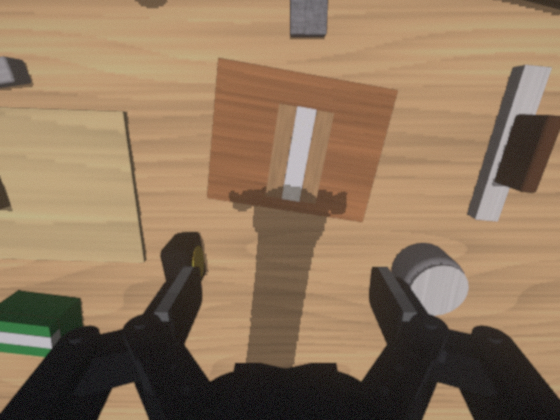

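View pics/sc2.png

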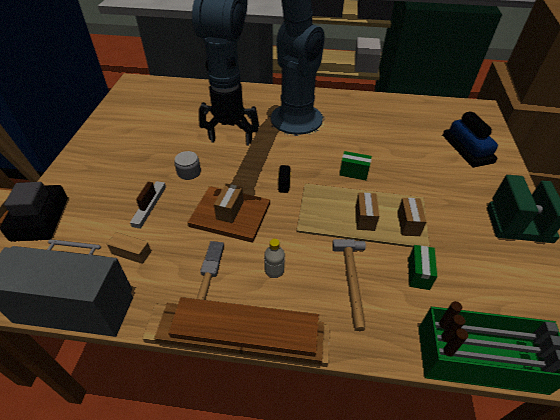

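The full box stands in the middle of the board (about (300,150) in the wrist view), and the other two stand on the sheet. Now the board's edge and the straightedge up close.

```bash
python3 - <<'E'
import cv2
J=cv2.imread("pics/wb2.png")
c=lambda I,x,y,w,h,n,s:cv2.imwrite(n,cv2.resize(cv2.convertScaleAbs(I[y:y+h,x:x+w],alpha=1.4),None,fx=s,fy=s,interpolation=cv2.INTER_CUBIC))
c(J,200,50,200,180,"pics/d1.png",4); c(J,460,55,100,170,"pics/d2.png",4)
E
```

```text
(no output)
```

View pics/d1.png

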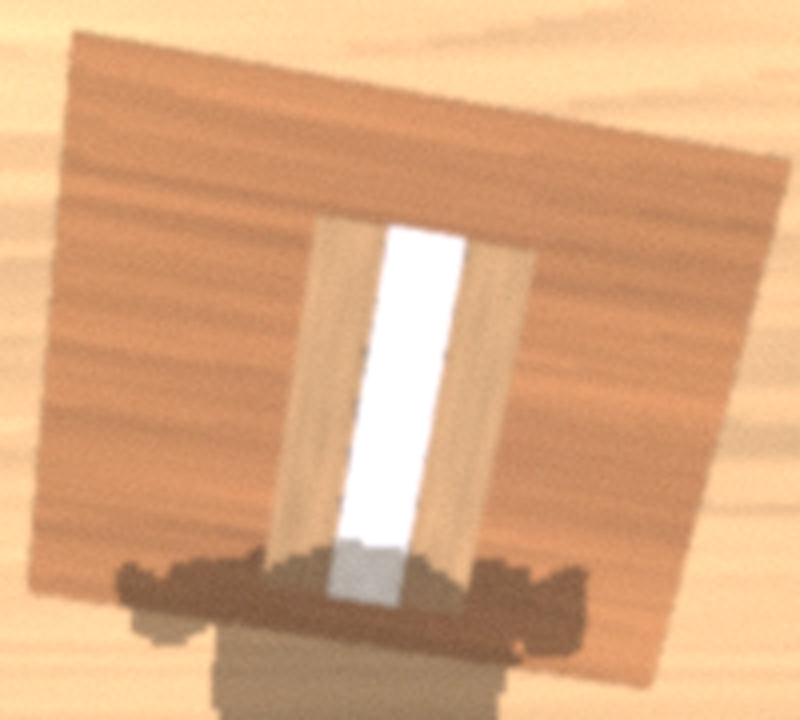

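View pics/d2.png

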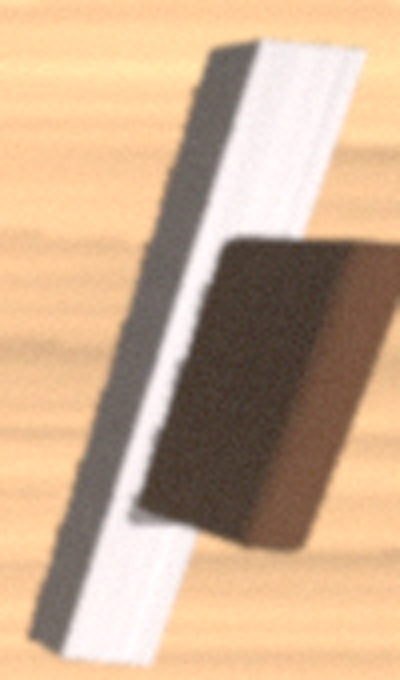

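```bash
python3 - <<'E'
from fit1 import *
i=pickle.load(open("cam2.pkl","rb")); P=pickle.load(open("P.pkl","rb"))
B=(i,px([(75,32),(790,160),(650,688),(30,590)],200,50,4),bd)
S2=(i,px([(258,38),(366,50),(153,665),(65,655)],460,55,4),se)
X=(i,px([(317,215),(537,252),(466,612),(265,580)],200,50,4),rect(90,52,82))
print("board",fit([B],None,X0["board"]), fit([B,W["board"]],None,X0["board"]), fit([B,W["board"],C["board"]],None,X0["board"]))
print("se",fit([S2],None,X0["se"]),fit([S2,W["se"]],None,X0["se"]))
print("box",fit([X],None,X0["board"]))
P["board"]=fit([B,B,W["board"]],None,X0["board"])[0]; P["se"]=fit([S2,W["se"]],None,X0["se"])[0]
pickle.dump(P,open("P.pkl","wb"))
x,y,a=P["board"]
# straightness check: near edge line yaw on image
nl,nr=ray(i,B[1][3],20),ray(i,B[1][2],20); print("near edge",nl.round(1),nr.round(1),"len",np.hypot(*(nl-nr)[:2]),"yaw",np.arctan2(*(nl-nr)[[1,0]])-np.pi/2)
fl,fr=ray(i,B[1][0],20),ray(i,B[1][1],20); print("far yaw",np.arctan2(*(fl-fr)[[1,0]])-np.pi/2)
s=P["se"]
for nm,p,yw in(("pick",(s[0],s[1]),s[2]),("place",(x-95*np.cos(a),y-95*np.sin(a)),a+np.pi/2),("place2",(x-95*np.cos(a),y-95*np.sin(a)),a-np.pi/2)):
    for z in(30,110):print(nm,np.round(p,1),round(yw,3),z,bot.ik([*p,z],Q(yw)))
w=bot.snapshot("scene")
for n,uv,z in [("tape",(201,260),0),("tin top",(436,289),60)]: print(n,ray(i,uv,z).round())
E
```

```text
board (array([ 5.27781725e+02, -1.47260447e+02, -1.62114397e-01]), np.float64(0.9651741216937639)) (array([ 5.27912710e+02, -1.47328695e+02, -1.60965907e-01]), np.float64(0.815722412473701)) (array([ 5.27999880e+02, -1.47243416e+02, -1.60425818e-01]), np.float64(0.7550980630804753))
se (array([ 5.25248134e+02, -3.97990387e+02, -7.99017018e-02]), np.float64(0.6224362746417221)) (array([ 5.25535894e+02, -3.97832804e+02, -7.87426450e-02]), np.float64(0.6240711510506942))
box (array([ 5.27683691e+02, -1.46823892e+02, -1.55455119e-01]), np.float64(0.4560264316458255))
near edge [466.4 -37.1  20. ] [ 433.8 -232.2   20. ] len 197.81198495990316 yaw -0.16546237781635287
far yaw -0.16127201865517837
pick [ 525.5 -397.8] -0.079 30 [ 0.74438014  0.63578142 -0.20873753  1.68777785  0.16670093  0.83543347
 -1.18637532]
pick [ 525.5 -397.8] -0.079 110 [ 0.74904455  0.53249142 -0.21423938  1.65741685  0.13160607  0.96581191
 -1.1609418 ]
place [ 434.1 -132. ] 1.409 30 [ 0.64145231  0.36936443 -0.48107854  2.17513042  0.27792723  0.65466602
 -0.1955517 ]
place [ 434.1 -132. ] 1.409 110 [ 0.67877967  0.21406197 -0.50953404  2.13752541  0.14198944  0.8215657
 -0.07945328]
place2 [ 434.1 -132. ] -1.732 30 [-0.42135527  0.4067015   0.70699748  2.22221934 -0.43845479  0.65007527
 -2.70181957]
place2 [ 434.1 -132. ] -1.732 110 [-0.63935168  0.25315719  0.93727143  2.19220427 -0.28043956  0.81732135
 -2.82604517]
tape [367. -15.   0.]
tin top [ 361. -320.   60.]
```

```bash
python3 - <<'E'
from h import *
P=pickle.load(open("P.pkl","rb"))
x,y,a=P["se"]; q=Q(a); zg=30
bot.move_pose([x,y,zg+85],q)
bot.servo_line([x,y,zg],130); print("at",bot.read_ee_pos().round(2),F(3).round(2))
bot.move_gripper(0.0); print("gap",bot.read_finger_gap(),bot.read_ee_pos().round(2),F(3).round(2))
bot.servo_line([x,y,150],150); bot.sleep(.2); print("lift",F(5).round(2),bot.read_wrist_torque(),bot.read_finger_gap())
bx,by,b=P["board"]; d=np.array([np.cos(b),np.sin(b)]); c=np.array([bx,by])-105*d
bot.move_pose([*c,150],Q(b+np.pi/2)); print(bot.read_ee_pos().round(2),bot.read_clock())
bot.servo_line([*c,45],120); bot.sleep(.2); print(bot.read_ee_pos().round(2),F(5).round(2),bot.read_clock())
i=bot.camera_info("wrist"); pickle.dump(i,open("cam3.pkl","wb")); cv2.imwrite("pics/wp.png",bot.snapshot("wrist"))
for n in("scene","side"): cv2.imwrite(f"pics/{n}3.png",bot.snapshot(n))
E
```

```text
at [ 526.44 -398.03   30.9 ] [-0.34 -0.18  0.12]
gap 0.19903144852028573 [ 525.61 -398.26   30.23] [-0.73 -0.35  0.41]
lift [-0.18 -0.21 -3.51] [-0.03037812 -0.00285416 -0.02546052] 0.1995591730604603
[ 425.41 -131.66  150.74] 29.9583
[ 424.98 -130.71   45.78] [ 0.13  0.13 -3.38] 31.2667
```

View pics/wp.png

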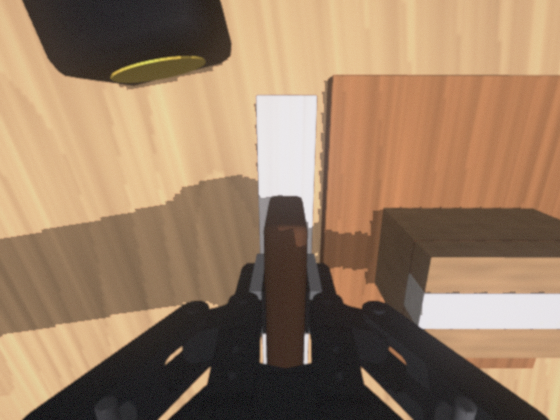

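View pics/scene3.png

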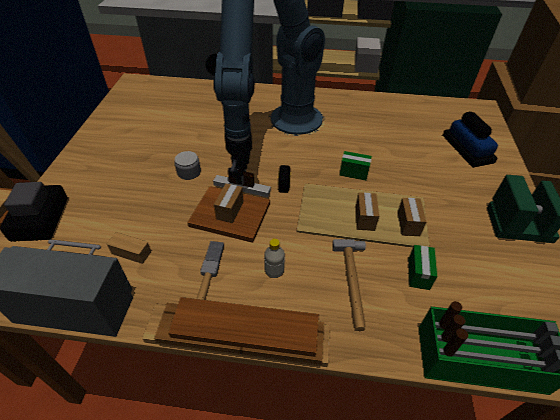

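```bash
python3 - <<'E'
import cv2
J=cv2.imread("pics/wp.png")
cv2.imwrite("pics/e1.png",cv2.resize(cv2.convertScaleAbs(J[65:275,240:370],alpha=1.4),None,fx=2.8*2,fy=2.8,interpolation=cv2.INTER_CUBIC))
E
```

```text
(no output)
```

View pics/e1.png

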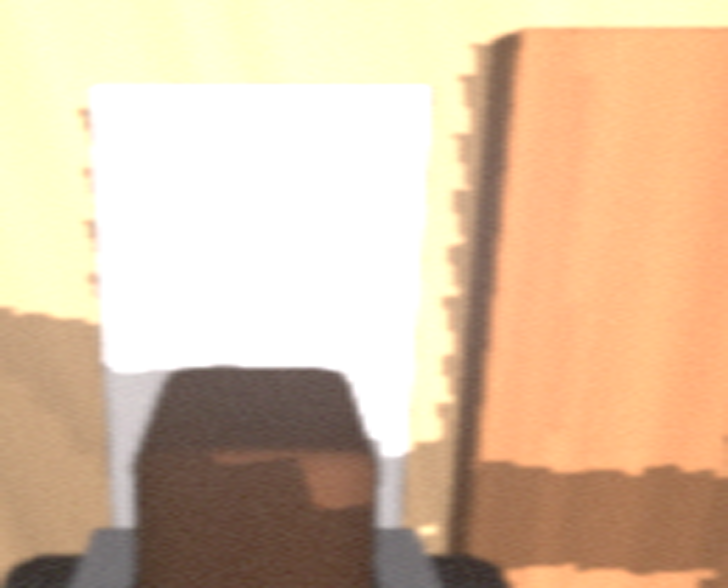

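```bash
python3 - <<'E'
from h import *
i=pickle.load(open("cam3.pkl","rb")); P=pickle.load(open("P.pkl","rb")); b=P["board"][2]
u=lambda X,Y:(240+(X+.5)/5.6-.5,65+(Y+.5)/2.8-.5)
d=np.array([np.cos(b),np.sin(b)]); n=np.array([-d[1],d[0]])
for nm,A,B,z in(("barL",(90,87),(112,525),35.),("barR",(432,87),(402,520),35.),("board",(520,30),(470,540),20)):
    p,q=ray(i,u(*A),z),ray(i,u(*B),z); v=p-q
    print(nm,p.round(1),q.round(1),"yaw-pi/2",np.arctan2(v[1],v[0])-np.pi/2,"along d",p[:2]@d,q[:2]@d,"n",p[:2]@n)
bc=P["board"][:2]; print("board b",b,"edge model along d",bc@d-80, "corner n",bc@n+100)
E
```

```text
barL [425.3 -39.9  35. ] [ 411.3 -123.    35. ] yaw-pi/2 -0.16690057789442192 along d 426.1887161672971 425.72631896719406 n 28.9688566069555
barR [454.4 -44.6  35. ] [ 440.9 -126.7   35. ] yaw-pi/2 -0.163263114304939 along d 455.6925969161775 455.5389515430961 n 28.977317873765337
board [465.3 -35.9  20. ] [ 448.1 -140.8   20. ] yaw-pi/2 -0.16236313833057103 along d 465.01629928809143 464.9155596225477 n 39.3434260427834
board b -0.16141547925019425 edge model along d 464.6720855258758 corner n 39.44874372829155
```

The bar and the edge are parallel to within about 0.003 rad, with a gap of about 9 mm. I close it under force control just above the bench.

```bash
python3 - <<'E'
from h import *
P=pickle.load(open("P.pkl","rb"))
bx,by,b=P["board"]; d=np.array([np.cos(b),np.sin(b)]); c0=np.array([bx,by])
def go(o,z,s=30): bot.servo_line([*(c0-o*d),z],s)
go(105,32,80); go(98.5,32,30); bot.sleep(.2); f0=F(8); print("f0",f0.round(2),bot.read_ee_pos().round(2))
z=32
go(98.5,31.2); bot.sleep(.1); f=F(5); print("z31.2",(f-f0).round(2),bot.read_ee_pos().round(2))
if f[2]-f0[2]<1: f0=f; z=31.2
o=98.5
while o>92:
    o-=.4; go(o,z,20); f=F(4)-f0; r=-(f[:2]@d); e=np.array(bot.read_ee_pos()); print(round(o,1),"push",r.round(2),f.round(2),"off",((c0-e[:2])@d).round(2))
    if r>1.3: break
print(bot.read_clock())
E
```

```text
f0 [ 0.18 -0.3  -3.48] [ 430.53 -131.47   32.01]
z31.2 [ 0.04  0.   -0.12] [ 430.66 -131.48   31.2 ]
98.1 push 0.25 [-0.1   0.92  0.46] off 98.1
97.7 push 0.19 [-0.12  0.41  0.03] off 97.67
97.3 push 0.2 [-0.12  0.53 -0.31] off 97.29
96.9 push 0.23 [-0.15  0.51  0.99] off 96.91
96.5 push 0.11 [-0.07  0.2   0.27] off 96.49
96.1 push 0.13 [-0.11  0.13  0.39] off 96.11
95.7 push 0.25 [-0.21  0.28  0.1 ] off 95.72
95.3 push 0.83 [-0.83  0.03  0.09] off 95.41
94.9 push 0.95 [-0.89  0.43  1.14] off 95.31
94.5 push 2.96 [-2.92  0.51  1.24] off 95.25
36.0333
```

```bash
python3 - <<'E'
from h import *
P=pickle.load(open("P.pkl","rb"))
bx,by,b=P["board"]; d=np.array([np.cos(b),np.sin(b)]); c0=np.array([bx,by])
def go(o,z,s=30): bot.servo_line([*(c0-o*d),z],s)
for z in(30.8,30.4,30.0,29.6):
    go(95.0,z,15); f=F(5); e=bot.read_ee_pos(); print(z,f.round(2),e.round(2))
    if f[2]>-1.8: break
go(95.2,z,15); print(F(4).round(2))
bot.move_gripper(0.42); print("gap",bot.read_finger_gap(),F(4).round(2),bot.read_ee_pos().round(2))
go(95.2,100,100)
g=c0-110*d; bot.servo_line([*g,180],150); bot.sleep(.3)
i=bot.camera_info("wrist"); pickle.dump(i,open("cam4.pkl","wb")); cv2.imwrite("pics/wf.png",bot.snapshot("wrist"))
print(bot.read_clock())
E
```

```text
30.8 [-1.75  0.3  -3.35] [ 433.83 -132.01   30.66]
30.4 [-2.65  0.19 -3.32] [ 433.83 -131.99   30.3 ]
30.0 [-3.38  0.39  0.  ] [ 433.87 -132.01   30.08]
[-3.83  0.45  1.1 ]
gap 0.41706317850961844 [-2.84  0.63  2.38] [ 434.67 -132.14   30.36]
39.625
```

View pics/wf.png

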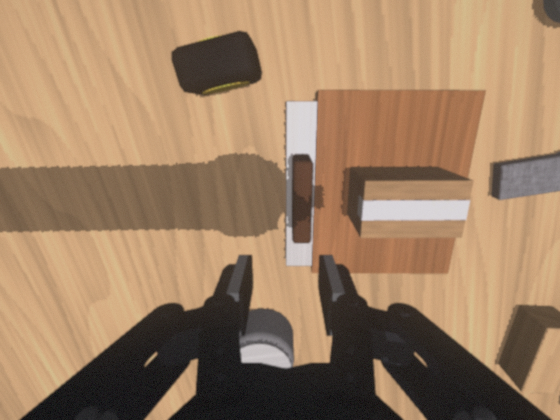

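```bash
python3 - <<'E'
from h import *
J=cv2.imread("pics/wf.png"); i=pickle.load(open("cam4.pkl","rb"))
cv2.imwrite("pics/f1.png",cv2.resize(cv2.convertScaleAbs(J[80:280,270:340],alpha=1.3),None,fx=8,fy=3,interpolation=cv2.INTER_CUBIC))
print(bot.read_contact_force(),bot.read_clock())
cv2.imwrite("pics/side4.png",bot.snapshot("side")); S=bot.snapshot("scene"); cv2.imwrite("pics/sc4.png",S)
cv2.imwrite("pics/sc4z.png",cv2.resize(S[140:260,110:290],None,fx=4.4,fy=4.4,interpolation=cv2.INTER_CUBIC))
E
```

```text
[0.58707762 0.20914421 0.5381517 ] 39.625
```

View pics/f1.png

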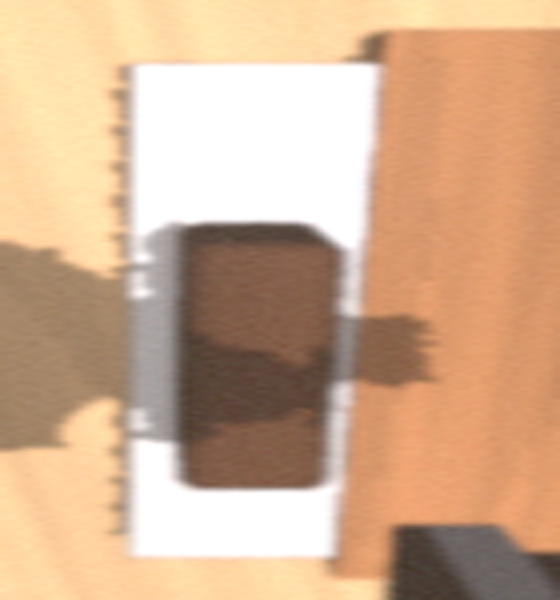

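View pics/sc4z.png

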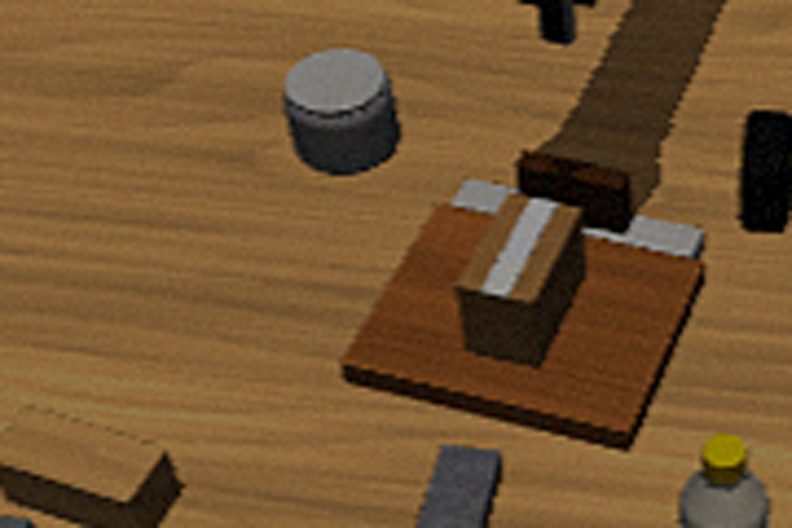

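View pics/side4.png

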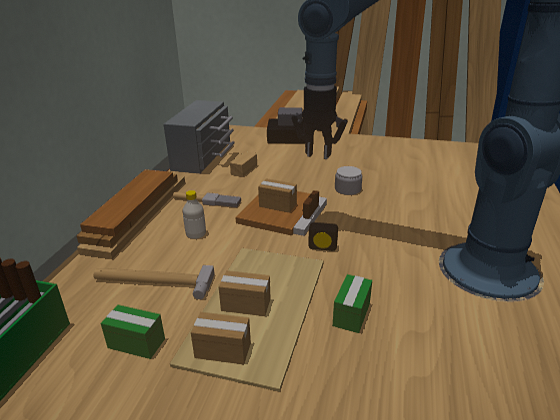

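The seam shows no gap, the bar's ends sit about evenly inside the board's, and the board's corners in the scene view are at the same pixels as at the start. One last numeric check, then I hand it in.

```bash
python3 - <<'E'
from fit1 import *
i=pickle.load(open("cam4.pkl","rb")); P=pickle.load(open("P.pkl","rb")); b=P["board"][2]
d=np.array([np.cos(b),np.sin(b)]); n=np.array([-d[1],d[0]])
u=lambda X,Y:(270+(X+.5)/8-.5,80+(Y+.5)/3-.5)
for nm,L in(("bar R edge",((380,65),(335,553))),("bar L edge",((131,65),(129,553))),("board edge",((383,32),(340,575)))):
    q=[ray(i,u(*p),20)[:2] for p in L]; print(nm,[(round(x@d,1),round(x@n,1)) for x in q])
print("board model edge",P["board"][:2]@d-80,"centre n",P["board"][:2]@n)
print(F(3).round(2)); bot.hand_in(); print(bot.read_clock())
E
```

```text
bar R edge [(np.float64(464.6), np.float64(29.2)), (np.float64(464.4), np.float64(-147.4))]
bar L edge [(np.float64(434.7), np.float64(29.2)), (np.float64(434.7), np.float64(-147.5))]
board edge [(np.float64(464.6), np.float64(39.0)), (np.float64(465.4), np.float64(-157.1))]
board model edge 464.6720855258758 centre n -60.55125627170845
[ 0.3  -0.06  0.13]
the job is handed in; nothing more can be done
the job is handed in; nothing more can be done
```

The job is done and handed in at about 40 s of the 72 s allowed.

- **Boxes:** I lifted the left box (1.8 N) and the middle box (1.9 N), each by about 80 mm, and put each back in its place. The right box weighed 8.7 N, so it is the full one. It went straight from its lift to the middle of the board. The wrist view puts it within about 1 mm of the board's centre.
- **Straightedge:** I brought it up to the board's near edge until I felt contact, lowered it to the bench and let go.
    - **Fit:** the last wrist view puts the bar against the edge within about 1 mm, centred within about 2 mm, with no visible gap.
    - **Board:** its corners are at the same pixels as before, and it showed no measurable shift.
- **One reading that disagreed:** the side push on the tool rose to almost 4 N while I seated the bar, where I had aimed for about 1 N. It read about 3 N just after the fingers opened and was back to zero once the arm was clear.
- **At hand-in:** the robot was touching nothing. The bystanders looked untouched in the last pictures, but I did not measure their positions.

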